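# Start the clamp screw of a blade fixture

## Robot

A 6-joint arm with a two-finger parallel gripper is mounted at the origin on the work surface. World frame = base frame: x ahead of the robot, y to its left, z up, the work surface at z = 0. Lengths are in mm, angles in rad, forces in N, time in s.
With the tool pointing down it reaches from about 350 to 875 mm from the base axis. Payload 4.2 kg.
Tool frame: the origin (TCP) lies on the mounting face of the last link; the fingertips stand 173 mm ahead of it and the grasp point (between the pads) lies 155 mm ahead of it; z points along the fingers, y is the direction in which the jaws open and shut (so a half turn about z gives the same grasp; the last joint's range is limited). The gripper opens to 85 mm and grips with 20 to 120 N. Pads are 22 mm wide; open, the fingers measure 114 mm over their backs; the gripper's body (76 mm by 85 mm) begins 54 mm behind the grasp point. The pads swing forward as they close: fully open they stand 13 mm farther back than shut.
Start: joints at [1.578, 0.385, 0.008, 0, -1.194, -0.259], TCP at [155.686, 605.278, 404.712] pointing down, gripper open.
Joint ranges: [-3.14, 3.14], [-1.21, 2.06], [-1.07, 1.41], [-3.16, 2.05], [-2.99, -0.16], [-3.1, 3.1]. Speed limits (rad/s): [2.79, 2.79, 3.14, 3.14, 3.14, 3.14].

## Interface

Orientations are given as a unit quaternion [x, y, z, w].
In Python, from bench import arm gives the robot as it stands.
- The arm moves only by the shell command python3 -m jog 'ROWS' [OPENING]. ROWS is JSON, a list that holds one entry, the list of rows, each a list of 4 numbers: the shift along the tool's x, y, z in mm, then the turn about the tool's z in degrees. In form: [[[x, y, z, spin], ...]]. A call has exactly 5 rows; each row is the pose to reach, as a shift and turn from the pose measured when the call began, along the tool's axes at that moment; what a row does not reach only later rows make up. A row lasts 1/8 s, in which the tool goes at most 62.5 mm and 10.7 degrees, less where a joint would pass 70% of its speed; a pose out of reach is approached as far as the arm can. A call with a gripper value outside its range is refused whole. OPENING is the finger opening in mm, from 0 to 85.4, set as the call begins (- or left out, the last holds). The fingers move at their own pace and stop on an object; the grip force is fixed at half the most. Time passes only in rows, so rows that repeat a pose let the fingers close, or fill a call up. It gives the time, the measured TCP pose, the force and the opening at its end, in the units of the state.
- arm.read_state(): the state, without advancing time (a new reading comes with each control period).
- arm.get_image(name): name is "scene" or "top"; returns (picture, depth): 420x560x3 uint8, blue, green, red; 420x560 float32, mm along the optical axis (not along the pixel's ray), 0 where there is no reading.
- arm.camera_params(name): a dict with "mtx" (3x3 intrinsics, pixels), "R" (3x3) and "t" (3): a world point X has camera coordinates R X + t. Camera axes: x right, y down, z forward; pixel columns grow to the right and rows downward; lengths in mm; the calibration is good to about 2 mm. A picture is of the moment at which its call begins. camera_params takes no time and is no camera call.
- arm.job_done(): hands the job in, once; it reports no verdict.
The state is a dict: "clock": time; "joints": joint angles; "joint_vel": joint speeds; "joint_efforts": joint torques, N m; "position": TCP position; "ee_rot": TCP orientation; "contact_force": force on the tool from outside, world axes, zero at the start; "wrist_torque": the same for the moment, N m; "gripper_width": finger opening in mm.
Only numpy, scipy, OpenCV 4.12 (cv2) and the standard library are available. Lean on these libraries where they do the work, as an engineer would, in place of code of your own. Each camera call takes 0.05 s, during which the arm holds its last target.

## Task

On the blade fixture one T-handled clamp screw is already run down; start the other one, which only stands loose in the mouth of its threaded boss. Without lifting it out, turn it backward (anticlockwise from above) just until its thread drops in, then one full turn forward (clockwise), and finish while still holding its handle gripped, with the screw upright and started in the thread. Leave the spanner and the blade blank beside the fixture where they lie.

Things in the scene. Friction and masses are not known exactly. Their poses are not given: they have to be found in the camera images.
- screw_handle (a point): centre of the crossbar of the loose T-handled screw, on the screw's axis, 73 mm above boss_mouth at the start. The crossbar is a round iron bar, 16 mm diameter, 99 mm long over its 19 mm ball ends, level along this point's x axis, so x tells the handle's yaw; z points up the screw. Below the bar is a flat stem, 13 mm thick across y, 24 mm wide, 22 mm of it clear; free room all round.
- screw: the same loose screw, 420 g, 120 mm tall; origin on its axis under its plain 18 mm nose, axes as screw_handle. Under the stem it has a 31 mm collar and a 25 mm right-hand thread of 8 mm pitch. It turns freely in its guide bore and sinks by its own weight unless the handle is held up: by 6 mm when the thread drops in, then 8 mm a clockwise turn (about 1 mm play along the axis).
- thread_end (a point): lower end of the screw's thread ridge, 11.5 mm out from the screw's axis on its +x side, 73 mm below screw_handle and 38 mm above the screw's origin. At the start it rests on the flat-cut start of the boss's thread, level with boss_mouth.
- boss_mouth (a point): centre of the upper face of the iron boss (46 mm diameter) on the bridge, 90 mm above the bench. z up; y runs along the fixture, away from the run-down screw (170 mm off at -y, its handle 19 mm lower). The boss's thread starts on its +x side: turned anticlockwise, thread_end drops in when it comes past that side, 0.4 to 1.45 rad from where it stands at the start.
- spanner: steel spanner, 170 mm long, 8 mm thick, lying on the bench in front of the fixture (-x side); leave it. Origin at its middle.
- blank: dark steel blade blank, 260 mm long, 34 mm wide, 4 mm thick, lying on the bench behind the fixture (+x side); leave it. Origin near its middle.
There are look-alikes about, which are no part of the job. Leave any purple, red or turquoise look-alike of the screw alone.

How it is judged:
By the outcome, as a careful person would: the job done as asked, in the order asked, and still so for the second after the job is handed in, while the arm keeps its last pose, push and grip.
It also fails if it takes over 72 s, if anything falls off the work surface, if the arm or the gripper's body presses on something with over 40 N, if the wrist force passes 120 N, or if a joint passes its speed limit or range.

## Working session

There is one attempt and no reset: what is moved stays moved. The work goes in short steps, Python scripts to look and compute and a shell command to move; the robot and the scene stay as the last step left them, time stands still between calls to the robot, and variables do not carry over. Pictures are saved under pics/ and viewed, and the job is handed in when it is done.

```bash
mkdir -p pics; ls; python3 - <<'E'
from bench import arm
import cv2,numpy as np
for n in("scene","top"):
    p,d=arm.get_image(n); cv2.imwrite(f"pics/{n}0.png",p); np.save(f"pics/{n}0.npy",d)
    c=arm.camera_params(n); print(n,c)
s=arm.read_state(); print(s)
E
```

```text
pics
scene {'mtx': array([[459.59403617,   0.        , 276.16275212],
       [  0.        , 459.59403617, 205.09843162],
       [  0.        ,   0.        ,   1.        ]]), 'R': array([[-0.56101157,  0.82777817,  0.00702339],
       [ 0.50710686,  0.35036371, -0.78745661],
       [-0.65430013, -0.43821066, -0.61633008]]), 't': array([ 225.58844654, -199.86612467, 1394.60174977])}
top {'mtx': array([[504.49395234,   0.        , 272.58021534],
       [  0.        , 504.49395234, 212.69595816],
       [  0.        ,   0.        ,   1.        ]]), 'R': array([[-0.00966417, -0.99975673,  0.01982622],
       [-0.98992048,  0.00676373, -0.14146268],
       [ 0.14129417, -0.0209935 , -0.98974503]]), 't': array([  69.95579897,  515.56052214, 1001.99650521])}
{'clock': 0.1, 'joints': array([ 1.57761840e+00,  3.85465690e-01,  6.76159399e-03, -4.11111657e-04,
       -1.19401679e+00, -2.58627624e-01]), 'joint_vel': array([ 1.79910771e-03, -8.35791731e-04,  1.89354482e-03,  2.05576951e-03,
       -2.95236525e-04,  9.84853501e-05]), 'joint_efforts': array([-4.45772694e-04, -3.93323421e+01,  1.88926756e+01,  4.19796467e+00,
       -2.63848626e-03,  5.99698936e-06]), 'position': array([155.62793072, 605.12257972, 403.74227536]), 'ee_rot': array([ 9.92074710e-01, -1.25645565e-01, -6.20399411e-05,  9.79100855e-04]), 'contact_force': array([-0.00958544, -0.38139931, -0.42432647]), 'wrist_torque': array([-0.00251613,  0.01635047, -0.0093656 ]), 'gripper_width': 85.24822861154938}
```

View pics/scene0.png

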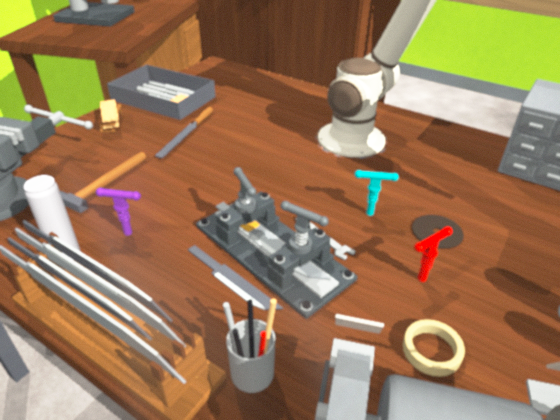

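View pics/top0.png

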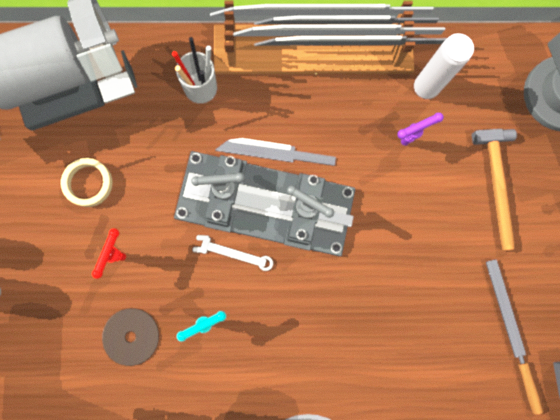

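The top view shows the fixture with two grey T-handles, at about (215,180) and (310,202). The scene view shows them at (303,212) and (243,182). Next I'll measure heights.

```bash
cat > h.py <<'E'
from bench import arm
import cv2,numpy as np
def cloud(n,d):
    c=arm.camera_params(n);M=c["mtx"];v,u=np.mgrid[:d.shape[0],:d.shape[1]]
    P=np.stack([(u-M[0,2])/M[0,0]*d,(v-M[1,2])/M[1,1]*d,d],-1)
    return (P-c["t"])@c["R"]
E
python3 - <<'E'
from h import *
d=np.load("pics/top0.npy");W=cloud("top",d)
p=cv2.imread("pics/top0.png")
cv2.imwrite("pics/top0z.png",cv2.resize(p[140:265,165:365],None,fx=4,fy=4,interpolation=cv2.INTER_CUBIC))
ps=cv2.imread("pics/scene0.png")
cv2.imwrite("pics/scene0z.png",cv2.resize(ps[155:310,190:360],None,fx=3.8,fy=3.8,interpolation=cv2.INTER_CUBIC))
Z=W[...,2]
Ws=cloud("scene",np.load("pics/scene0.npy"))
for nm,W in(("top",W),("scene",Ws)):
  m=(W[...,2]>128)&(W[...,2]<200)&(W[...,0]>380)&(W[...,0]<700)&(abs(W[...,1])<330)
  m&=d[...]>0 if nm=="top" else True
  n,l,st,ce=cv2.connectedComponentsWithStats(m.astype(np.uint8))
  for i in range(1,n):
    if st[i,4]>30:
        q=W[l==i]; pc=np.linalg.svd(q[:,:2]-q[:,:2].mean(0),full_matrices=False)[2][0]
        t=(q[:,:2]-q[:,:2].mean(0))@pc
        print(nm,ce[i],st[i],q.mean(0),np.percentile(q[:,2],[5,50,95,99]),pc,t.min(),t.max(), (q[:,:2].mean(0)+pc*(t.min()+t.max())/2))
E
```

```text
top [217.78956522 179.95826087] [191 172  54  19 575] [558.5417711  167.26078036 163.49619143] [132.86500867 168.37571471 172.7404588  174.57164956] [-0.06357867  0.99797683] -48.03523711578636 48.846926230216944 [558.51596804 167.66580382]
top [310.01502146 201.027897  ] [287 185  47  33 466] [520.94934966  -0.80437181 150.61001696] [145.24368729 151.22501188 154.81707343 156.09781945] [-0.52577036 -0.85062655] -48.789628607373466 48.3283369380586 [521.07061641  -0.60817834]
scene [244.69259259 182.24444444] [234 168  23  29 270] [526.96267058   3.94903804 148.11225777] [137.0314264  149.65459681 152.85152011 153.96109754] [0.51483254 0.85729076] -52.58092163421745 41.81801399564592 [524.19212302  -0.66443261]
scene [303.84144427 217.02982732] [281 201  48  32 637] [564.62638829 170.60848467 157.5686201 ] [130.61781353 163.38790728 170.99119928 172.12246464] [-0.07233248  0.99738058] -49.23106677333441 47.19366252240797 [564.70007353 169.59245096]
```

View pics/top0z.png

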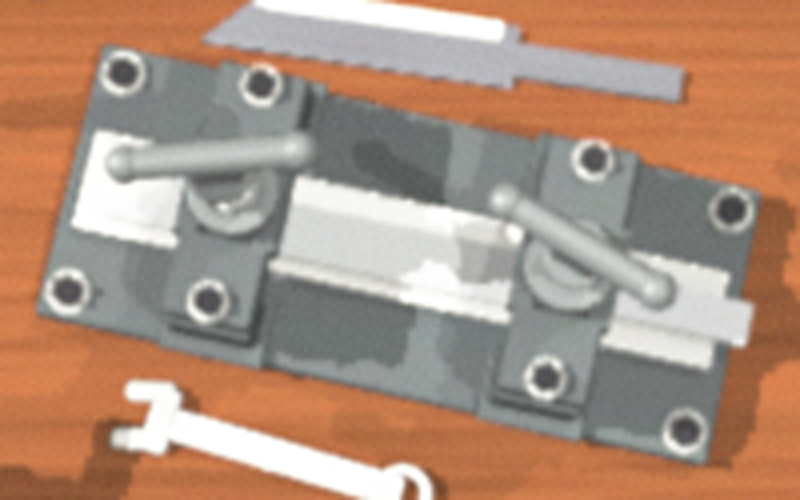

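View pics/scene0z.png

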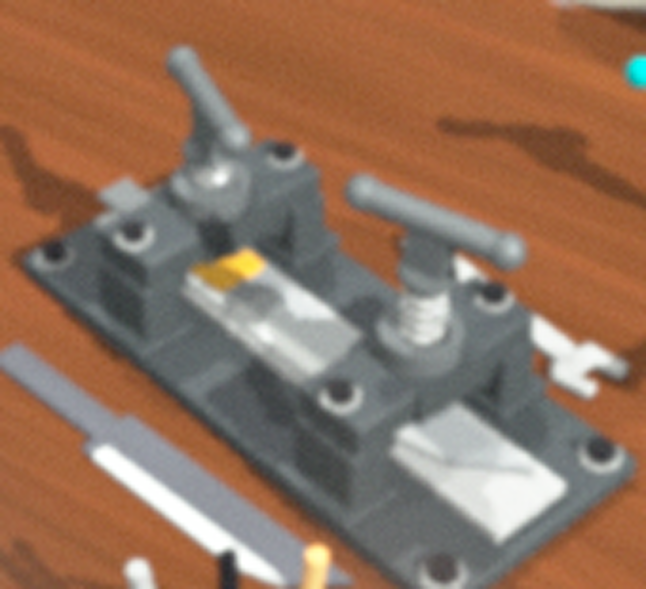

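The handle at top (218,180) / scene (304,217) is 19 mm higher than the other, so it is the loose one. I'll fit a cylinder to the points from both views to pin its axis.

```bash
cat >> h.py <<'E'
from scipy.optimize import least_squares
def fit(c0=(560,168,163),yaw0=np.radians(93.7),use=("top","scene"),imgs=None):
    """fit level cylinder r=8 to bar; returns per cam & joint"""
    out={}
    Q={}
    for n in use:
        d=imgs[n]; W=cloud(n,d)[d>0]
        r=W-np.array(c0); dr=np.array([np.cos(yaw0),np.sin(yaw0),0])
        t=r@dr; rad=np.linalg.norm(r-np.outer(t,dr),axis=1)
        Q[n]=(W[(abs(t)<36)&(rad<13)], W[(abs(t)<60)&(rad<16)&(r[:,2]>-4)])
    def res(p,q):
        dr=np.array([np.cos(p[3]),np.sin(p[3]),0]);r=q-p[:3];t=r@dr
        return np.linalg.norm(r-np.outer(t,dr),axis=1)-8
    for k in list(use)+(["both"] if len(use)>1 else []):
        q=np.vstack([Q[n][0] for n in use]) if k=="both" else Q[k][0]
        e=np.vstack([Q[n][1] for n in use]) if k=="both" else Q[k][1]
        dr=np.array([np.cos(yaw0),np.sin(yaw0),0])
        f=lambda p:np.r_[res(p,q),1e-0*((p[:3]-c0)@dr)]
        s=least_squares(f,[*c0,yaw0],loss="soft_l1",x_scale=[1,1,1,.02])
        p=s.x;dr=np.array([np.cos(p[3]),np.sin(p[3]),0]);t=(e-p[:3])@dr
        mid=(np.percentile(t,.5)+np.percentile(t,99.5))/2
        out[k]=(p[:3]+dr*mid).round(1),round(np.degrees(p[3]),1),(np.percentile(t,99.5)-np.percentile(t,.5)).round(1),len(q),np.abs(s.fun).mean().round(2)
    return out
E
python3 - <<'E'
from h import *
im={n:np.load(f"pics/{n}0.npy") for n in("top","scene")}
for k,v in fit(imgs=im).items():print(k,v)
for k,v in fit(c0=(522,0,144),yaw0=np.radians(58.5),imgs=im).items():print("run-down",k,v)
E
```

```text
top (array([560.9, 167.5, 162.7]), np.float64(92.9), np.float64(95.8), 354, np.float64(1.19))
scene (array([559.6, 169.5, 161.4]), np.float64(93.7), np.float64(94.0), 342, np.float64(1.03))
both (array([560.1, 168.3, 162.1]), np.float64(93.3), np.float64(95.9), 696, np.float64(1.24))
run-down top (array([522.1,  -1.2, 144.8]), np.float64(58.7), np.float64(95.0), 342, np.float64(1.07))
run-down scene (array([522.4,   1.3, 143.9]), np.float64(58.2), np.float64(90.8), 172, np.float64(0.69))
run-down both (array([521.9,  -0.6, 144.4]), np.float64(58.5), np.float64(94.5), 514, np.float64(1.04))
```

```bash
python3 -m jog '[[[40,26,0,7],[90,58,0,14],[140,90,0,21],[190,122,0,28],[240,155,0,35]]]' 85; python3 - <<'E'
from h import *
s=arm.read_state();print(s["joints"],s["joint_vel"])
x=lambda q:0
from scipy.spatial.transform import Rotation as R
M=R.from_quat(s["ee_rot"]).as_matrix();print(M.round(3));print("shift",(M.T@(np.array([560.1,168.2,404])-s["position"])).round(1),"yaw",np.degrees(np.arctan2(M[1,0],M[0,0])))
E
```

```text
clock: 0.72
position: [350.3, 393.6, 403.8]
ee_rot: [0.908, -0.42, 0.0, 0.001]
contact_force: [1.5, -0.0, -0.0]
gripper_width: 84.7
[ 1.15170251e+00  2.19051322e-01 -2.32251045e-01  3.80262853e-04
 -1.12190522e+00 -4.47486287e-01] [-0.84469994 -0.13104912 -0.17089657  0.00196656  0.04654657 -0.13360993]
[[ 0.648 -0.762 -0.001]
 [-0.762 -0.648 -0.002]
 [ 0.001  0.002 -1.   ]]
shift [ 3.076e+02 -1.390e+01  2.000e-01] yaw -49.64182522068432
```

```bash
cat > st.py <<'E'
from h import *
import sys
from scipy.spatial.transform import Rotation as R
s=arm.read_state();M=R.from_quat(s["ee_rot"]).as_matrix()
tg=np.array([float(v) for v in sys.argv[1:4]]) if len(sys.argv)>3 else np.array([560.1,168.2,404])
print("clk",s["clock"],"pos",s["position"].round(1),"j6 %.1f"%np.degrees(s["joints"][5]),"yaw %.2f"%np.degrees(np.arctan2(M[1,0],M[0,0])),"shift",(M.T@(tg-s["position"])).round(1),"F",s["contact_force"].round(2),"T",s["wrist_torque"].round(3),"w %.2f"%s["gripper_width"],"tilt",M[:2,2].round(4))
E
python3 -m jog '[[[60,-3,0,8],[120,-6,0,16],[180,-9,0,24],[240,-12,0,31],[290,-14,0,37]]]' ; python3 st.py
```

```text
clock: 1.35
position: [549.9, 179.8, 403.7]
ee_rot: [0.726, -0.688, 0.0, 0.001]
contact_force: [0.1, 0.2, 0.2]
gripper_width: 85.3
clk 1.35 pos [549.9 179.8 403.7] j6 -31.1 yaw -86.90 shift [12.1 -9.5 -0.3] F [0.14 0.17 0.21] T [ 0.087 -0.06   0.02 ] w 85.27 tilt [-0.0014 -0.0027]
```

```bash
python3 -m jog '[[[6,-5,0,0],[12,-9.5,0,0],[12,-9.5,15,0],[12,-9.5,30,0],[12,-9.5,45,0]]]' ; python3 st.py 560.1 168.2 317.5
```

```text
clock: 1.98
position: [559.3, 168.9, 357.2]
ee_rot: [0.726, -0.687, 0.0, 0.002]
contact_force: [0.3, -0.7, 0.1]
gripper_width: 85.0
clk 1.975 pos [559.3 168.9 357.2] j6 -29.5 yaw -86.82 shift [ 0.6 -0.9 39.7] F [ 0.25 -0.74  0.09] T [0.058 0.02  0.037] w 85.00 tilt [-0.0026 -0.0031]
```

```bash
python3 - <<'E'
from h import *
for n in("scene","top"):
    p,d=arm.get_image(n); cv2.imwrite(f"pics/{n}1.png",p); np.save(f"pics/{n}1.npy",d)
ps=cv2.imread("pics/scene1.png")
cv2.imwrite("pics/scene1z.png",cv2.resize(ps[130:285,220:390],None,fx=3.8,fy=3.8,interpolation=cv2.INTER_CUBIC))
E
```

```text
(no output)
```

View pics/scene1z.png

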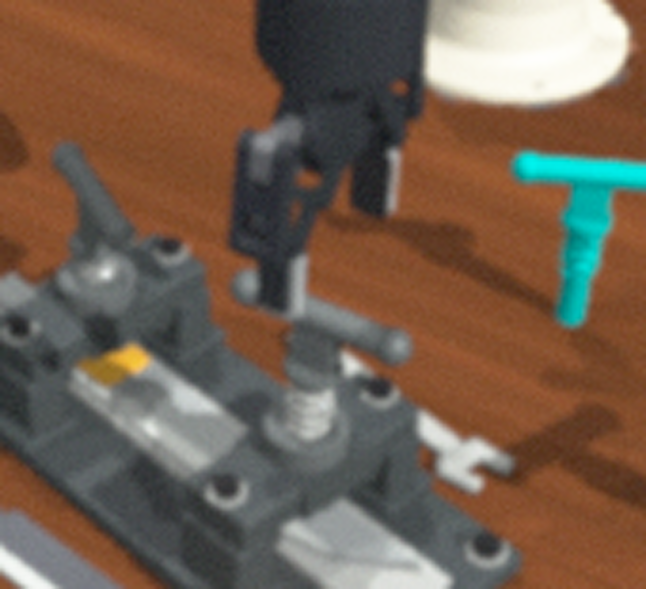

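The open fingers sit on either side of the bar, just above it (crop about (285,285)). Now I'll go down and close part way.

```bash
python3 -m jog '[[[0.5,-0.9,12,0],[0.5,-0.9,24,0],[0.5,-0.9,34,0],[0.5,-0.9,40,0],[0.5,-0.9,40,0]]]' ; python3 st.py 560.1 168.2 317.5;  python3 -m jog '[[[0,0,0,0],[0,0,0,0],[0,0,0,0],[0,0,0,0],[0,0,0,0]]]' 22; python3 st.py 560.1 168.2 317.5
```

```text
clock: 2.7
position: [559.8, 167.7, 315.5]
ee_rot: [0.726, -0.687, -0.001, 0.004]
contact_force: [0.8, 1.2, 1.1]
gripper_width: 84.7
clk 2.7 pos [559.8 167.7 315.5] j6 -29.5 yaw -86.86 shift [-0.4 -0.3 -2. ] F [0.8  1.23 1.1 ] T [-0.048 -0.023  0.033] w 84.72 tilt [-0.0068 -0.0053]
clock: 3.32
position: [559.8, 167.7, 315.5]
ee_rot: [0.726, -0.687, -0.001, 0.004]
contact_force: [0.5, -0.5, -0.8]
gripper_width: 22.3
clk 3.325 pos [559.8 167.7 315.5] j6 -29.5 yaw -86.86 shift [-0.4 -0.3 -2. ] F [ 0.49 -0.52 -0.83] T [-0.021  0.023 -0.032] w 22.26 tilt [-0.0067 -0.0053]
```

```bash
python3 -m jog '[[[0,0,0,0],[0,0,0,0],[0,0,0,0],[0,0,0,0],[0,0,0,0]]]' 18; python3 st.py 560.1 168.2 317.5;python3 -m jog '[[[0,0,-1,0],[0,0,-1.5,0],[0,0,-1.5,0],[0,0,-1.5,0],[0,0,-1.5,0]]]' 14; python3 st.py 560.1 168.2 317.5
```

```text
clock: 3.95
position: [559.8, 167.8, 315.6]
ee_rot: [0.726, -0.687, -0.001, 0.004]
contact_force: [0.0, -0.0, -0.2]
gripper_width: 18.1
clk 3.95 pos [559.8 167.8 315.6] j6 -29.5 yaw -86.86 shift [-0.4 -0.3 -1.9] F [ 0.04 -0.03 -0.22] T [ 0.023 -0.089 -0.024] w 18.08 tilt [-0.0066 -0.0052]
clock: 4.58
position: [559.6, 167.6, 316.4]
ee_rot: [0.726, -0.688, -0.001, 0.005]
contact_force: [0.5, -0.4, -7.0]
gripper_width: 14.6
clk 4.575 pos [559.6 167.6 316.4] j6 -29.5 yaw -86.88 shift [-0.6 -0.6 -1.1] F [ 0.5  -0.35 -6.98] T [-0.127 -0.288  0.022] w 14.60 tilt [-0.0082 -0.0059]
```

```bash
python3 -m jog '[[[0,0,0,0],[0,0,0,0],[0,0,0,-4],[0,0,0,-10],[0,0,0,-15]]]' 16.5; python3 st.py 560.1 168.2 317.5; cat > look.py <<'E'
from h import *
import sys
tag=sys.argv[1]; c0=[float(v) for v in sys.argv[2:5]]; yaw=np.radians(float(sys.argv[5]))
im={}
for n in("top","scene")[-int(sys.argv[6]) if len(sys.argv)>6 else 0:]:
    p,d=arm.get_image(n);im[n]=d;cv2.imwrite(f"pics/{n}{tag}.png",p);np.save(f"pics/{n}{tag}.npy",d)
for k,v in fit(c0=c0,yaw0=yaw,use=tuple(im),imgs=im).items():print(k,*v)
if "scene" in im:
    p=cv2.imread(f"pics/scene{tag}.png");cv2.imwrite(f"pics/scene{tag}z.png",cv2.resize(p[130:285,220:390],None,fx=3.8,fy=3.8,interpolation=cv2.INTER_CUBIC))
E
python3 look.py 2 560 168 162 103
```

```text
clock: 5.2
position: [559.7, 167.7, 317.5]
ee_rot: [0.811, -0.586, -0.001, 0.004]
contact_force: [-0.6, -0.0, -0.3]
gripper_width: 16.5
clk 5.2 pos [559.7 167.7 317.5] j6 -14.3 yaw -71.70 shift [-0.3 -0.5 -0. ] F [-0.61 -0.05 -0.27] T [-0.016  0.068 -0.126] w 16.53 tilt [-0.0068 -0.0053]
top [560.2 167.5 163.4] 104.9 96.9 75 0.95
scene [558.5 167.4 161.3] 106.8 95.7 205 1.26
both [558.7 167.2 161.7] 106.4 96.7 280 1.32
```

View pics/scene2z.png

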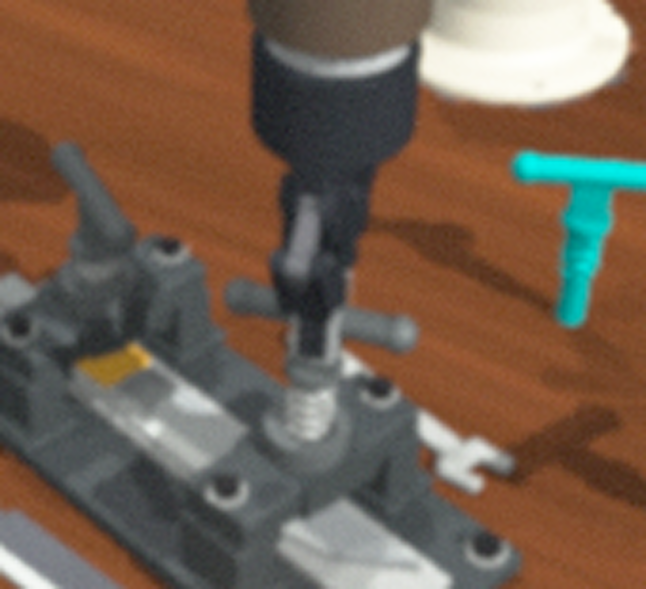

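```bash
python3 -m jog '[[[0,0,0,-10],[0,0,0,-20],[0,0,0,-30],[0,0,0,-38],[0,0,0,-44]]]' ; python3 st.py 560.1 168.2 317.5; python3 look.py 3 559.5 167.6 162 150
```

```text
clock: 5.92
position: [559.7, 167.5, 318.1]
ee_rot: [0.971, -0.24, -0.003, 0.004]
contact_force: [-1.0, -1.2, 1.7]
gripper_width: 16.5
clk 5.925 pos [559.7 167.5 318.1] j6 29.6 yaw -27.77 shift [ 0.1 -0.8  0.6] F [-1.05 -1.18  1.71] T [-0.286  0.241 -0.136] w 16.48 tilt [-0.0066 -0.0056]
top [558.7 168.  161.9] 148.8 94.3 95 0.93
scene [560.2 166.2 162. ] 150.0 94.9 173 1.2
both [559.6 167.  162. ] 149.0 96.3 268 1.15
```

```bash
python3 -m jog '[[[0,0,0,-4],[0,0,0,-8],[0,0,0,-12],[0,0,0,-12],[0,0,0,-12]]]' ; python3 st.py 560.1 168.2 317.5; python3 look.py 4 559.5 167.6 162 162
```

```text
clock: 6.65
position: [559.8, 167.8, 318.4]
ee_rot: [0.99, -0.14, -0.002, 0.003]
contact_force: [0.3, -0.8, 0.0]
gripper_width: 16.4
clk 6.65 pos [559.8 167.8 318.4] j6 41.3 yaw -16.06 shift [ 0.1 -0.4  0.9] F [ 0.28 -0.84  0.04] T [-0.038  0.051 -0.01 ] w 16.38 tilt [-0.0052 -0.0047]
top [531.8 176.2 161.5] 161.8 38.5 111 1.04
scene [579.2 161.5 161.7] 166.5 57.1 161 1.26
both [559.7 167.4 161.7] 163.1 96.5 272 1.22
```

```bash
python3 -m jog '[[[0,0,0,-2],[0,0,0,-4],[0,0,0,-4],[0,0,0,-4],[0,0,0,-4]]]' ; python3 st.py 560.1 168.2 317.5; python3 look.py 5 559.5 167.6 160 166
```

```text
clock: 7.38
position: [559.8, 167.7, 318.1]
ee_rot: [0.994, -0.105, -0.003, 0.003]
contact_force: [-0.3, -1.3, -0.6]
gripper_width: 16.6
clk 7.375 pos [559.8 167.7 318.1] j6 45.4 yaw -12.02 shift [ 0.2 -0.6  0.6] F [-0.33 -1.33 -0.59] T [-0.284  0.048  0.021] w 16.57 tilt [-0.0058 -0.005 ]
top [531.6 173.9 158.1] 167.5 36.9 115 1.11
scene [580.2 162.4 157.4] 171.5 60.2 173 1.47
both [561.3 166.6 157.8] 167.0 96.9 288 1.43
```

```bash
python3 -m jog '[[[0,0,0,0],[0,0,0,0],[0,0,0,0],[0,0,0,0],[0,0,0,0]]]' ; python3 look.py 6 559.5 167.6 157 167; python3 - <<'E'
from h import *
im={n:np.load(f"pics/{n}4.npy") for n in("top","scene")}
print(fit(c0=(559.5,167.6,157),yaw0=np.radians(163),imgs=im)["both"],fit(c0=(559.5,167.6,161),yaw0=np.radians(163),imgs=im)["both"])
E
```

```text
clock: 8.1
position: [559.8, 167.7, 318.1]
ee_rot: [0.994, -0.105, -0.003, 0.003]
contact_force: [-0.5, -0.2, -0.8]
gripper_width: 16.5
top [531.5 173.9 158.1] 166.7 37.1 113 1.09
scene [578.6 162.7 157.2] 170.9 60.0 166 1.29
both [560.9 166.8 157.6] 167.0 95.7 279 1.29
(array([559.8, 167.8, 160.9]), np.float64(163.1), np.float64(96.5), 226, np.float64(1.19)) (array([559.7, 167.4, 161.6]), np.float64(163.1), np.float64(96.5), 270, np.float64(1.19))
```

View pics/scene6z.png

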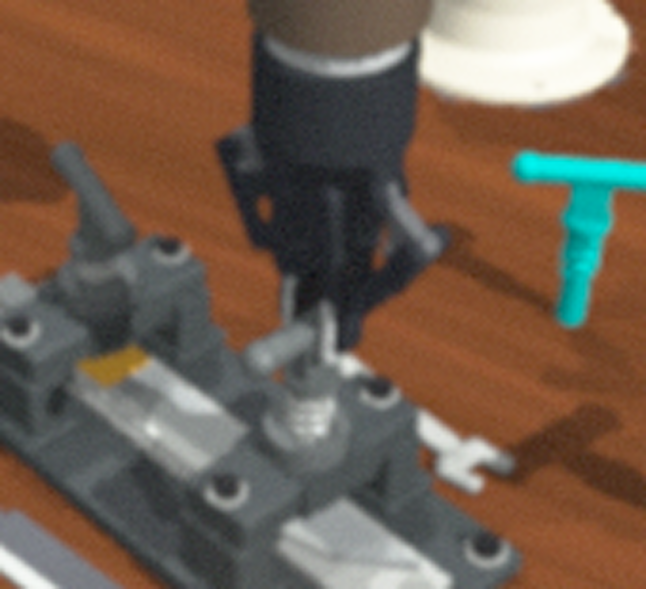

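```bash
python3 -m jog '[[[0,0,0,0],[0,0,0,0],[0,0,0,0],[0,0,0,0],[0,0,0,0]]]' 20; python3 look.py 7 559.5 167.6 157 167;python3 st.py
```

```text
clock: 8.82
position: [559.8, 167.7, 318.2]
ee_rot: [0.994, -0.105, -0.003, 0.003]
contact_force: [0.0, -0.0, 0.0]
gripper_width: 20.1
top [531.5 172.3 157.9] 166.5 36.9 115 1.0
scene [578.2 161.5 156.6] 169.3 60.6 178 1.18
both [560.6 165.4 157.2] 167.2 96.3 293 1.2
clk 8.925 pos [559.8 167.7 318.2] j6 45.4 yaw -12.02 shift [ -0.2  -0.  -85.8] F [-0.5  -0.99  0.91] T [-0.022  0.025 -0.017] w 19.98 tilt [-0.0056 -0.005 ]
```

```bash
cat > top.py <<'E'
from h import *
import sys
# crest heights of exposed bar, |t| 20..47 per side and cam
for a in sys.argv[1:]:
    tag,y=a.split(","); y=np.radians(float(y)); dr=np.array([np.cos(y),np.sin(y)])
    for n in("top","scene"):
        d=np.load(f"pics/{n}{tag}.npy");W=cloud(n,d)[d>0];r=W[:,:2]-[559.8,167.6];t=r@dr;w=abs(r@[-dr[1],dr[0]])
        o=[]
        for sg in(1,-1):
            m=(t*sg>22)&(t*sg<48)&(w<5)&(W[:,2]>140)&(W[:,2]<180); 
            o+=[m.sum(),np.percentile(W[m,2],[50,80]).round(1) if m.sum()>8 else None]
        print(tag,n,*o)
E
python3 top.py 0,93.3 2,106 3,149 4,163 5,167 7,167
```

```text
0 top 79 [168.6 170.4] 79 [171.4 173.2]
0 scene 58 [167.8 168.8] 49 [170.4 171.5]
2 top 41 [168.4 170.4] 64 [171.2 172.9]
2 scene 74 [167.4 168.6] 60 [169.5 171.1]
3 top 83 [169.1 170.6] 0 None
3 scene 4 None 59 [169.3 170.8]
4 top 81 [168.9 170.3] 0 None
4 scene 0 None 65 [169.  170.7]
5 top 78 [165.7 167.4] 0 None
5 scene 0 None 56 [164.5 165.8]
7 top 77 [165.2 166.5] 0 None
7 scene 0 None 68 [163.8 165.2]
```

Between pictures 4 and 5 the bar fell about 4–5 mm at 74° of backward turn, where it was expected, so the thread has dropped in. Now forward: half a turn with the fingers close but not squeezing, following the screw down.

```bash
python3 -m jog '[[[0,0,2,0],[0,0,4,0],[0,0,5,0],[0,0,5,5],[0,0,5,14]]]' 16.5; python3 -m jog '[[[0,0,0.2,9],[0,0,0.4,18],[0,0,0.6,27],[0,0,0.8,36],[0,0,1,45]]]';python3 st.py; python3 look.py 8 559.8 167.5 156 110; python3 top.py 8,110
```

```text
clock: 9.55
position: [559.5, 167.6, 312.7]
ee_rot: [0.974, -0.227, -0.003, 0.003]
contact_force: [-0.3, -0.9, -0.4]
gripper_width: 16.6
clock: 10.18
position: [559.5, 167.5, 311.4]
ee_rot: [0.811, -0.585, -0.001, 0.004]
contact_force: [-0.8, -1.4, -0.4]
gripper_width: 16.4
clk 10.175 pos [559.5 167.5 311.4] j6 -14.2 yaw -71.59 shift [ -0.2  -0.  -92.6] F [-0.82 -1.43 -0.4 ] T [-0.347 -0.069  0.026] w 16.43 tilt [-0.0072 -0.0055]
top [560.  166.7 157.1] 109.9 97.3 70 1.03
scene [558.3 166.4 155.7] 111.3 96.5 208 1.31
both [558.5 166.4 155.8] 111.1 96.9 278 1.33
8 top 41 [163.2 164.8] 57 [165.8 166.9]
8 scene 81 [160.3 162.7] 70 [163.3 165.4]
```

```bash
python3 -m jog '[[[0,0,0.2,9],[0,0,0.4,18],[0,0,0.6,27],[0,0,0.8,36],[0,0,1,45]]]'; python3 -m jog '[[[0,0,0.2,9],[0,0,0.4,18],[0,0,0.6,27],[0,0,0.8,36],[0,0,1,45]]]';python3 st.py; python3 look.py 9 559.8 167.5 154 22; python3 top.py 9,22
```

```text
clock: 10.9
position: [559.8, 167.7, 310.6]
ee_rot: [-0.527, 0.85, -0.001, -0.004]
contact_force: [1.7, -0.7, 0.5]
gripper_width: 16.3
clock: 11.52
position: [560.6, 167.2, 310.0]
ee_rot: [-0.161, 0.987, -0.003, -0.002]
contact_force: [5.0, -4.7, -1.6]
gripper_width: 16.6
clk 11.525 pos [560.6 167.2 310. ] j6 -104.1 yaw -161.44 shift [  0.6   0.7 -94. ] F [ 4.98 -4.74 -1.6 ] T [-1.168 -1.152  0.242] w 16.56 tilt [-0.0034 -0.0058]
top [531.4 154.4 153.9] 23.2 40.8 118 1.04
scene [561.2 167.7 154.2] 22.7 89.6 207 1.13
both [557.5 165.9 154.1] 23.5 97.2 325 1.11
9 top 0 None 79 [160.9 162.7]
9 scene 72 [161.5 163.2] 30 [160.9 161.6]
```

```bash
python3 -m jog '[[[0,-1,0.2,8],[0,-1,0.4,16],[0,-1,0.6,24],[0,-1,0.8,32],[0,-1,0.8,36]]]';python3 st.py; python3 look.py 10 559.8 167.5 152 165; python3 top.py 10,165
```

```text
clock: 12.25
position: [561.5, 165.7, 309.2]
ee_rot: [0.15, 0.989, -0.003, -0.001]
contact_force: [2.8, -4.4, -1.1]
gripper_width: 16.6
clk 12.25 pos [561.5 165.7 309.2] j6 -139.8 yaw 162.77 shift [  2.1   1.3 -94.8] F [ 2.82 -4.41 -1.11] T [-1.187 -0.773  0.161] w 16.63 tilt [-0.0021 -0.0066]
top [531.  173.3 153. ] 164.4 41.9 113 1.0
scene [581.  161.2 153.7] 168.3 49.8 140 1.58
both [558.2 166.7 153.4] 166.6 96.8 253 1.36
10 top 75 [160.1 161.7] 0 None
10 scene 0 None 72 [160.8 162.7]
```

View pics/scene10z.png

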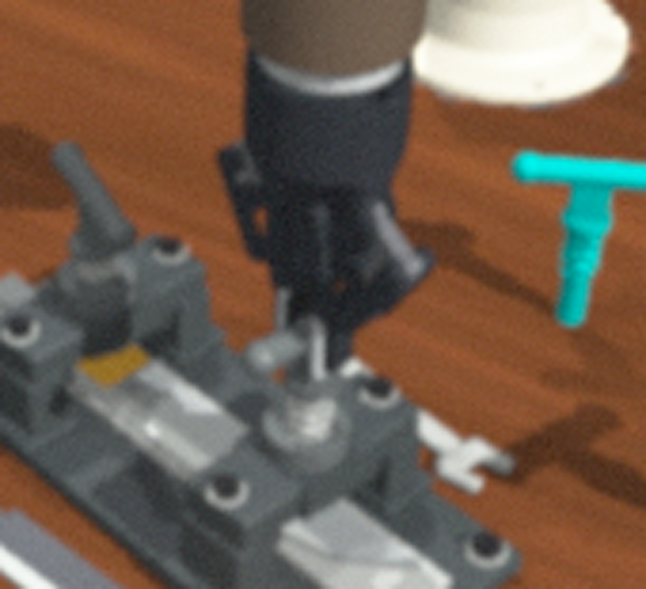

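```bash
python3 -m jog '[[[0,0,0,0],[0,0,0,0],[0,0,0,0],[0,0,0,0],[0,0,0,0]]]' 84; python3 st.py 559.7 167.6 355;  python3 -m jog '[[[2,1,-12,0],[2,1,-24,0],[2,1,-36,0],[2,1,-45,0],[2,1,-45,0]]]'; python3 st.py 559.7 167.6 355; python3 look.py 11 559.8 167.5 152 166;python3 top.py 11,166
```

```text
clock: 12.98
position: [561.4, 165.8, 309.2]
ee_rot: [0.149, 0.989, -0.003, -0.001]
contact_force: [-0.3, -0.1, -0.5]
gripper_width: 84.2
clk 12.975 pos [561.4 165.8 309.2] j6 -139.6 yaw 162.88 shift [  2.2   0.9 -45.8] F [-0.26 -0.09 -0.53] T [0.007 0.022 0.017] w 84.23 tilt [-0.0021 -0.0064]
clock: 13.6
position: [560.0, 167.7, 355.3]
ee_rot: [0.149, 0.989, -0.003, 0.0]
contact_force: [-0.4, -0.6, -0.6]
gripper_width: 84.2
clk 13.6 pos [560.  167.7 355.3] j6 -139.9 yaw 162.88 shift [ 0.3 -0.2  0.3] F [-0.39 -0.58 -0.61] T [0.012 0.003 0.06 ] w 84.16 tilt [-0.0002 -0.0052]
top [536.7 169.7 153.8] 167.1 48.0 162 0.84
scene [564.9 162.9 152.5] 167.6 87.6 289 0.97
both [560.5 163.9 153. ] 167.1 96.5 451 1.0
11 top 65 [160.8 162.2] 0 None
11 scene 34 [158.6 161. ] 87 [159.1 160.6]
```

```bash
python3 -m jog '[[[0,0,0,-10],[0,0,0,-20],[0,0,0,-30],[0,0,0,-40],[0,0,0,-50]]]'; python3 -m jog '[[[0,0,0,-10],[0,0,0,-20],[0,0,0,-30],[0,0,0,-40],[0,0,0,-50]]]';python3 -m jog '[[[0,0,0,-10],[0,0,0,-20],[0,0,0,-30],[0,0,0,-40],[0,0,0,-50]]]'; python3 st.py 559.7 167.6 309
```

```text
clock: 14.32
position: [559.7, 167.5, 353.2]
ee_rot: [-0.286, 0.958, -0.003, -0.003]
contact_force: [-0.8, -0.5, 0.1]
gripper_width: 83.8
clock: 14.95
position: [559.5, 167.4, 352.4]
ee_rot: [-0.666, 0.746, -0.001, -0.005]
contact_force: [0.5, 0.4, -0.9]
gripper_width: 83.9
clock: 15.58
position: [559.4, 167.3, 351.6]
ee_rot: [0.92, -0.392, -0.002, 0.005]
contact_force: [0.2, -0.3, 0.5]
gripper_width: 83.4
clk 15.575 pos [559.4 167.3 351.6] j6 11.1 yaw -46.17 shift [-0.1 -0.8 42.6] F [ 0.16 -0.29  0.53] T [-0.009  0.035 -0.011] w 83.40 tilt [-0.007  -0.0085]
```

```bash
python3 -m jog '[[[0,0,0,-10],[0,0,0,-20],[0,0,0,-30],[0,0,0,-33.3],[0,0,0,-33.3]]]'; python3 st.py 559.8 167.7 310;python3 look.py 12 559.8 167.5 152 167
```

```text
clock: 16.2
position: [559.3, 167.3, 350.9]
ee_rot: [0.994, -0.112, -0.004, 0.005]
contact_force: [0.0, 0.2, -0.4]
gripper_width: 83.8
clk 16.2 pos [559.3 167.3 350.9] j6 44.4 yaw -12.92 shift [ 0.6 -1.  40.9] F [ 0.    0.24 -0.36] T [ 0.009 -0.052 -0.044] w 83.81 tilt [-0.0082 -0.0091]
top [536.8 169.7 153.7] 168.1 48.1 161 0.9
scene [563.2 163.4 152.5] 167.2 90.5 302 1.06
both [560.5 164.  152.9] 167.0 95.9 463 1.07
```

```bash
python3 -m jog '[[[0.5,-1,12,0],[0.5,-1,24,0],[0.5,-1,34,0],[0.5,-1,40,0],[0.5,-1,40,0]]]'; python3 st.py 559.8 167.7 309; python3 -m jog '[[[0,0,0,0],[0,0,0,0],[0,0,0,0],[0,0,0,0],[0,0,0,0]]]' 16.5; python3 st.py 559.8 167.7 309
```

```text
clock: 16.92
position: [559.7, 167.8, 310.4]
ee_rot: [0.994, -0.113, -0.004, 0.005]
contact_force: [-0.2, 0.5, -0.3]
gripper_width: 84.0
clk 16.925 pos [559.7 167.8 310.4] j6 44.3 yaw -12.93 shift [0.1 0.  1.4] F [-0.15  0.49 -0.29] T [-0.01  -0.019  0.011] w 84.04 tilt [-0.0089 -0.0096]
clock: 17.55
position: [559.7, 167.6, 310.6]
ee_rot: [0.994, -0.113, -0.004, 0.005]
contact_force: [-0.7, -0.8, -0.2]
gripper_width: 16.5
clk 17.55 pos [559.7 167.6 310.6] j6 44.3 yaw -12.93 shift [ 0.1 -0.2  1.6] F [-0.73 -0.77 -0.21] T [-0.327  0.061  0.02 ] w 16.52 tilt [-0.009 -0.01 ]
```

```bash
python3 -m jog '[[[0,0,0.5,9],[0,0,1,18],[0,0,1.4,27],[0,0,1.7,36],[0,0,2,45]]]'; python3 -m jog '[[[0,0,0.2,9],[0,0,0.4,18],[0,0,0.6,27],[0,0,0.8,36],[0,0,1,45]]]'; python3 st.py 559.8 167.7 309; python3 look.py 13 559.8 167.5 150 82; python3 top.py 13,82
```

```text
clock: 18.18
position: [559.8, 167.5, 309.3]
ee_rot: [0.874, -0.486, -0.001, 0.006]
contact_force: [-0.6, -1.1, 3.3]
gripper_width: 16.7
clock: 18.8
position: [559.9, 167.4, 308.5]
ee_rot: [-0.619, 0.785, -0.002, -0.006]
contact_force: [-0.2, -1.6, -0.1]
gripper_width: 16.6
clk 18.8 pos [559.9 167.4 308.5] j6 -46.2 yaw -103.48 shift [-0.3  0.2 -0.5] F [-0.18 -1.55 -0.09] T [-0.394 -0.126  0.046] w 16.64 tilt [-0.0077 -0.0103]
top [554.1 137.6 152. ] 80.9 39.9 91 0.88
scene [559.1 174.7 150.6] 74.8 79.3 157 1.26
both [558.6 165.7 151.2] 79.6 96.8 248 1.27
13 top 0 None 74 [160.1 161.1]
13 scene 53 [157.4 158.8] 1 None
```

```bash
python3 -m jog '[[[0,0,0.2,9],[0,0,0.4,18],[0,0,0.6,27],[0,0,0.8,36],[0,0,1,45]]]'; python3 st.py 559.8 167.7 306;python3 -m jog '[[[0,0,0.2,9],[0,0,0.4,18],[0,0,0.6,27],[0,0,0.8,35],[0,0,0.8,40]]]'; python3 st.py 559.8 167.7 306; python3 look.py 14 559.8 167.5 149 168; python3 top.py 14,168
```

```text
clock: 19.52
position: [560.2, 167.2, 307.5]
ee_rot: [-0.273, 0.962, -0.004, -0.005]
contact_force: [1.7, -3.2, -0.8]
gripper_width: 16.6
clk 19.525 pos [560.2 167.2 307.5] j6 -91.0 yaw -148.28 shift [0.1 0.6 1.5] F [ 1.68 -3.15 -0.83] T [-0.715 -0.584  0.099] w 16.63 tilt [-0.0067 -0.0103]
clock: 20.15
position: [560.6, 166.6, 306.6]
ee_rot: [0.072, 0.997, -0.006, -0.003]
contact_force: [3.0, -3.9, -2.3]
gripper_width: 16.6
clk 20.15 pos [560.6 166.6 306.6] j6 -131.0 yaw 171.74 shift [1.  1.  0.6] F [ 3.01 -3.88 -2.34] T [-1.099 -0.801  0.194] w 16.55 tilt [-0.006  -0.0115]
top [529.9 168.6 149.6] 174.2 40.1 105 0.91
scene [560.3 164.7 149.7] 177.6 93.0 147 1.32
both [558.5 165.8 149.7] 175.1 96.6 252 1.19
14 top 50 [155.6 157.4] 0 None
14 scene 3 None 50 [157.  158.9]
```

```bash
python3 - <<'E'
from h import *
for tag,c,y in (("11",(560,164,152.5),167),("12",(560,164,152.5),167),("0",(560,168,162),93.3),("3",(559.6,167,162),149)):
    im={n:np.load(f"pics/{n}{tag}.npy") for n in("top","scene")}
    for k,v in fit(c0=c,yaw0=np.radians(y),imgs=im).items():print(tag,k,*v)
E
```

```text
11 top [536.6 169.5 153.9] 167.7 47.9 166 0.9
11 scene [564.9 162.9 152.5] 167.6 87.6 286 0.88
11 both [560.5 163.8 153. ] 167.2 96.5 452 0.98
12 top [536.8 169.6 153.8] 168.7 48.0 158 0.92
12 scene [563.2 163.3 152.6] 167.1 90.5 292 0.92
12 both [560.5 163.9 153. ] 167.0 95.9 450 0.99
0 top [560.9 167.5 162.7] 93.0 95.8 351 1.16
0 scene [559.7 169.5 161.3] 93.7 94.0 348 1.08
0 both [560.1 168.3 162. ] 93.3 95.9 699 1.26
3 top [558.8 168.1 161.8] 149.2 94.2 93 0.93
3 scene [560.2 166.1 162.1] 150.0 94.9 174 1.19
3 both [559.6 167.  162. ] 148.9 96.3 267 1.14
```

```bash
python3 -m jog '[[[0,0.5,0,4],[0,0.5,0.2,9],[0,0.5,0.2,9],[0,0.5,0.2,9],[0,0.5,0.2,9]]]'; python3 st.py 559.8 167.7 306; python3 look.py 15 559.8 166 149 166; python3 top.py 15,166
```

```text
clock: 20.88
position: [560.8, 166.7, 306.3]
ee_rot: [0.147, 0.989, -0.006, -0.002]
contact_force: [2.9, -4.1, -1.2]
gripper_width: 16.3
clk 20.875 pos [560.8 166.7 306.3] j6 -139.7 yaw 163.06 shift [1.2 0.6 0.3] F [ 2.9  -4.14 -1.25] T [-1.328 -0.837  0.105] w 16.28 tilt [-0.0061 -0.012 ]
top [530.7 173.3 149.2] 163.8 39.6 114 1.06
scene [578.5 160.8 149.8] 168.7 55.5 145 1.29
both [558.4 166.  149.6] 165.9 96.5 259 1.24
15 top 75 [156.6 158.2] 0 None
15 scene 1 None 83 [156.9 158.7]
```

```bash
python3 -m jog '[[[0,0,0,0],[0,0,0,0],[0,0,0,0],[0,0,0,0],[0,0,0,0]]]' 8; python3 st.py 559.8 167.7 306; python3 look.py 16 559.8 166 149 166; python3 top.py 16,165
```

```text
clock: 21.6
position: [561.1, 166.8, 306.4]
ee_rot: [0.147, 0.989, -0.006, -0.002]
contact_force: [3.2, -3.8, -0.8]
gripper_width: 14.1
clk 21.6 pos [561.1 166.8 306.4] j6 -139.7 yaw 163.13 shift [1.5 0.5 0.4] F [ 3.18 -3.75 -0.82] T [-0.983 -1.245 -0.027] w 14.07 tilt [-0.005  -0.0117]
top [531.9 174.3 149. ] 160.4 40.3 115 1.03
scene [581.7 159.8 149.8] 163.4 49.6 146 1.34
both [559.1 166.2 149.4] 164.0 96.0 261 1.23
16 top 80 [156.7 158.2] 0 None
16 scene 0 None 88 [155.6 158.1]
```

View pics/scene16z.png

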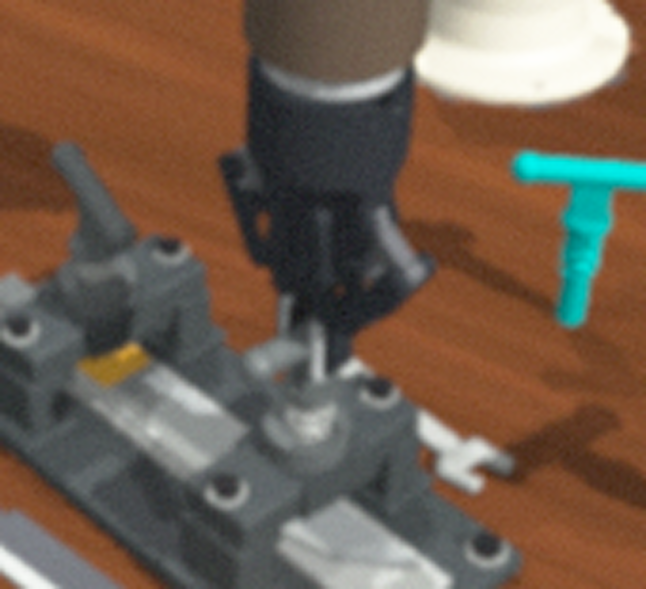

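View pics/top16.png

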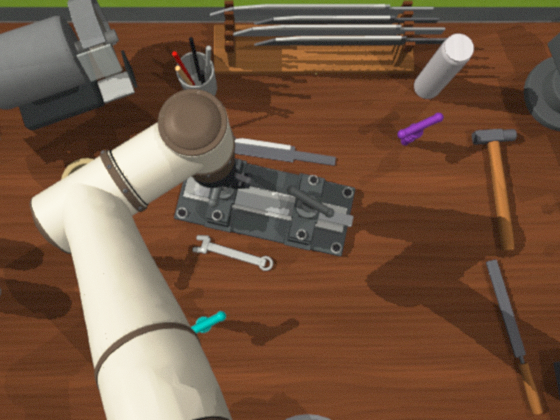

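The thread dropped in at about 74° back, the handle has gone about 362° forward, and it is still firmly gripped with low forces. Handing in.

```bash
python3 -c "
from bench import arm
print(arm.job_done())"
```

```text
the job is handed in; nothing more can be done
None
```

The loose screw is started in its thread, and the gripper still holds the handle. I handed the job in at about 22 s of the 72 s allowed.

- **Backward:** I turned it about 74° anticlockwise with the fingers close around the bar but not squeezing. The handle then fell 4–5 mm between two pictures, at the angle I expected the thread start.
- **Forward:** I turned it about 362° clockwise in two half turns. In between I let go, lifted the gripper clear, turned it back and regripped; the handle stayed put while released. I then closed the grip firmly.

**Last checks:**
- **Sinking:** the handle sank about 7.7 mm over the forward turn, against 8 mm expected. The total from the start was about 12.6 mm, against about 14 mm expected. The shortfall showed mostly at the drop-in, and I put it down to the 1 mm of play and the measuring error.
- **Grip and force:** the force on the tool was about 5 N. The finger opening read 14.1 mm on the 16 mm bar; it had read 14.6 mm on the same bar earlier.
- **Upright:** I did not measure the screw's tilt. The tool leans about 0.7°. The camera fits of the handle's position varied by 2–4 mm sideways, so the screw may lean slightly within its play.
- **Other things:** in the last picture the spanner and blade blank lie where they were. The purple and turquoise look-alikes look untouched; the red one is hidden behind the arm there, and the arm did no work near it.

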